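# Clear and close a tile press-mould

### The job

Get the tile mould ready: take the wooden scraper block and sweep all the loose clay chips off the face of the lower mould half with it, not with your fingers, then stand the scraper upright on the bench, clear of the mould. Then lower the upper mould half over the two locating pins under control, without dropping it, until it rests fully flush, and let go. Leave the hexagonal tile, the cup and the jar where they are.

Things in the scene. Friction and masses are not known exactly. Their poses are not given: they have to be found in the camera images.
- mould_base: Lower mould half, fixed to the bench: pale plaster block 120 (x) x 160 (y) x 40 (z) mm with a flat top face. Two upright steel pins, 12 mm in diameter, stand on the face at its local (0, +60) and (0, -60) mm; each rises 30 mm above the face, the last 8 mm tapering to a 6 mm wide tip. The clear gap between the pins is 108 mm. Origin at the centre of its underside, on the bench; z up.
- mould_face (a point): Centre of the top face of the lower mould half, 40 mm above the bench, midway between the pins; axes as mould_base (the pins lie along y).
- mould_cover: Upper mould half, loose, 0.5 kg, flat on the bench: pale plaster plate 110 (x) x 150 (y) x 20 (z) mm with two through holes 15 mm in diameter at local (0, +60) and (0, -60) mm. On its top, centred, is a light wooden grip block 22 (x) x 80 (y) mm, rising 45 mm, from 20 to 65 mm above the underside. It fits either way round (half turn). Origin at the centre of the plate's underside; z up.
- scraper: Wooden scraper block, loose, 0.18 kg, standing upright on the bench: foot 30 (x) x 80 (y) x 25 (z) mm with a straight steel-shod lower edge, and on it an upright grip 22 (x) x 60 (y) mm from 25 to 80 mm height. Origin at the centre of the foot's underside; z up.
- chip0: A chip of dried brown clay, 24 x 18 x 10 mm, 12 g, lying loose on the mould face; origin at the centre of its underside (10 mm thick along its z), x along its length
- chip1: Another chip of dried brown clay, 24 x 18 x 10 mm, 12 g, lying loose on the mould face; origin at the centre of its underside (10 mm thick along its z), x along its length
- chip2: A third chip of dried brown clay, 24 x 18 x 10 mm, 12 g, lying loose on the mould face; origin at the centre of its underside (10 mm thick along its z), x along its length
- tile: Bystander: white hexagonal tile with a green pattern, 100 mm across flats, 16 mm thick, loose on the bench; origin at the centre of its underside.
- cup: Bystander: white cup, 72 mm in diameter, 85 mm tall, loose on the bench; origin at the centre of its underside.
- jar: Bystander: green glass jar with a lid, 72 mm in diameter, 100 mm tall, loose on the bench; origin at the centre of its underside.
There are look-alikes about, which are no part of the job. Several things have the shape of the scraper; the one meant has the colours described above.

How it is judged:
By the outcome, as a careful person would: the job done as asked, in the order asked, and still so for the second after the job is handed in, with the robot touching nothing.
It also fails if it takes over 72 s, if anything falls off the work surface, if the arm or the gripper's body presses on something with over 40 N, if the wrist force passes 120 N, or if a joint passes its speed limit or range.

### The arm

A 6-joint arm with a two-finger parallel gripper is mounted at the origin on the work surface. World frame = base frame: x ahead of the robot, y to its left, z up, the work surface at z = 0. Lengths are in m, angles in rad, forces in N, time in s.
With the tool pointing down it reaches from about 0.325 to 0.775 m from the base axis. Payload 5.5 kg.
Tool frame: the origin (TCP) lies midway between the tips of the shut fingers; the grasp point (between the pads) lies 19 mm behind it (robot.grip_point_offset is the distance from the TCP to the grasp point, in m); z points along the fingers, y is the line along which they close (so a half turn about z gives the same grasp; the last joint's range is limited). The gripper opens to 88 mm and grips with 3 to 60 N. Pads are 20 mm wide; open, the fingers measure 115 mm over their backs; the gripper's body (75 mm by 178 mm) begins 61 mm behind the grasp point.
Start: joints at [-1.3, 0.091, 1.231, -0, 1.82, -0.057], TCP at [0.193, -0.568, 0.197] pointing down, gripper open.
Joint ranges: [-2.87, 2.87], [-0.86, 2.18], [0.17, 2.46], [-1.51, 4.65], [0.06, 2.69], [-2.65, 2.65]. Speed limits (rad/s): [2.57, 2.57, 3.01, 3.14, 3.14, 3.14].

### API

Orientations are given as [roll, pitch, yaw] about the fixed x, y, z axes, in that order (R = Rz(yaw) Ry(pitch) Rx(roll)).
In Python, from plant import robot gives the robot as it stands.
- The arm moves only by the tool arm_command, never from a script. Its argument "increments" is a list of rows, each an object of numbers: "ax", "ay", "az": the turn, a rotation vector about the tool's x, y, z normalised to -1 to 1, where 1 is 180 degrees; "x", "y", "z": the shift along the tool's x, y, z normalised to -1 to 1, where 1 is 50 mm; "jaw": the finger opening in mm, from 0 to 87.8. In form: [{"ax": .., "ay": .., "az": .., "x": .., "y": .., "z": .., "jaw": ..}, ...]. A call has 1 to 10 rows; each row shifts and turns the commanded pose from where the row before left it, along the tool's axes as they then stand; what a row does not reach is not made up. A row lasts 1/12 s, in which the tool goes at most 41.7 mm and 7.16 degrees, less where a joint would pass 70% of its speed; a pose out of reach is approached as far as the arm can. A call with a number of a shift or a turn outside -1 to 1 is refused whole. A call with a gripper value outside its range is refused whole. The fingers move at their own pace and stop on an object; "squeeze" is the grip in N (left out, the last holds). Time passes only in rows, so rows that do not move let the fingers close. It gives the time, the measured TCP pose, the force, the opening and the grip force at its end, in the units of the state.
- robot.observe(): the state, without advancing time (a new reading comes with each control period).
- robot.get_image(name): name is "scene" or "top" or "wrist"; returns a dict with "color" (384x512x3 uint8, red, green, blue), "range_z" (384x512 float32, m along the optical axis (not along the pixel's ray), 0 where there is no reading), "fovy" (degrees; the focal length in pixels is half the picture's height over the tangent of half this angle, whatever the lens; pixels are square), "cx", "cy" (the principal point, pixels), "dist" ([k1, k2, p1, p2, k3] as OpenCV has them; the pictures are not rectified), "rvec" (rotation vector, rad) and "tvec" (3), from world to camera coordinates, as OpenCV has them; the wrist camera has in their place "hand_eye" (4x4, takes a point from camera to tool coordinates, whose origin is the TCP and whose axes are the flange's). Camera axes: x right, y down, z forward; pixel columns grow to the right and rows downward; lengths in m; the calibration is good to about 2 mm. A picture is of the moment at which its call begins: read the wrist's pose just before it.
- robot.job_done(): hands the job in; it is judged then, once.
Trained networks look in the newest picture that a camera, given by its name, has taken for a name from the list of things; names that differ only in an ending like _2 or _b are one class to them, and where a whole thing is asked for, a point or a joint stands for the part that bears it (a point fixed in the world has none). Each returns a list of dicts, best first, with "confidence" (0 to 1); they miss things now and then, are a little off and sometimes report something else, mostly with a low value. They report only what shows in the picture. A call takes as long as a camera call. They do not tell look-alikes from the thing itself.
- robot.look_for(camera, name): "extent" ([left, top, right, bottom] in pixels, round what is visible of it).
- robot.cut_out(camera, name): "pixels" (384x512 bool, what is visible of it) and "extent" ([left, top, right, bottom] in pixels, round what is visible of it).
- robot.pinpoint(camera, name): "centre" ([column, row] in pixels: a listed point, or the origin of a listed thing).
The state is a dict: "time_s": time; "q": joint angles; "qvel": joint speeds; "joint_efforts": joint torques, N m; "ee_pos": TCP position; "orientation": TCP orientation; "contact_force": force on the tool from outside, world axes, zero at the start; "torque": the same for the moment, N m; "grip_width": finger opening in m; "gripper_force": force on a finger pad.
Only numpy, scipy, OpenCV 4.12 (cv2) and the standard library are available. Lean on these libraries where they do the work, as an engineer would, in place of code of your own. Each camera call takes 0.05 s, during which the arm holds its last target. There are 200 camera calls.

## Working session

There is one attempt and no reset: what is moved stays moved. The work goes in short steps, Python scripts to look and compute and a tool call to move; the robot and the scene stay as the last step left them, time stands still between calls to the robot, and variables do not carry over. Pictures are saved under pics/ and viewed, at most 10 in all, crops included, and the job is handed in when it is done.

Besides the shell and the picture viewer there is one more tool, called after "Request:" by a JSON object that holds its "method" and its "body", one argument or row to a line. arm_command: Moves the arm, as the interface text tells. Its arguments: {"type":"object","properties":{"increments":{"type":"array"},"squeeze":{"type":"number"}},"required":["increments"]}

```bash
mkdir -p pics; ls; cat > h.py <<'E'
import numpy as np, cv2
from plant import robot
from scipy.spatial.transform import Rotation as R
def K(i):
    f=i["color"].shape[0]/2/np.tan(np.radians(i["fovy"])/2); return np.array([[f,0,i["cx"]],[0,f,i["cy"]],[0,0,1]])
def grab(n):
    s=robot.observe(); i=robot.get_image(n)
    if "rvec" in i:
        Rm=cv2.Rodrigues(np.array(i["rvec"],float))[0]; i["T"]=np.eye(4); i["T"][:3,:3]=Rm.T; i["T"][:3,3]=-Rm.T@np.array(i["tvec"]).ravel()
    else:
        T=np.eye(4); T[:3,:3]=R.from_euler("xyz",s["orientation"]).as_matrix(); T[:3,3]=s["ee_pos"]; i["T"]=T@np.array(i["hand_eye"])
    return i
def rays(i,uv):
    p=cv2.undistortPoints(np.array(uv,float).reshape(-1,1,2),K(i),np.array(i["dist"],float)).reshape(-1,2)
    return np.c_[p,np.ones(len(p))]
def cloud(i):
    h,w=i["range_z"].shape; g=np.stack(np.meshgrid(np.arange(w),np.arange(h)),-1).reshape(-1,2)
    r=rays(i,g)*i["range_z"].reshape(-1,1); P=r@i["T"][:3,:3].T+i["T"][:3,3]; P[i["range_z"].ravel()==0]=np.nan
    return P.reshape(h,w,3)
def atz(i,uv,z):
    d=rays(i,uv)@i["T"][:3,:3].T; o=i["T"][:3,3]; return o+d*((z-o[2])/d[:,2])[:,None]
def save(i,n): cv2.imwrite("pics/"+n,i["color"][...,::-1])
NAMES=["mould_base","mould_cover","scraper","chip0","tile","cup","jar"]
E
python3 - <<'E'
from h import *
ims=[]
for c in ("top","scene"):
    i=grab(c); P=cloud(i); ims.append(i["color"])
    for n in NAMES:
        for d in robot.cut_out(c,n)[:5]:
            m=d["pixels"]; q=P[m]; q=q[~np.isnan(q[:,0])]
            if len(q)==0: continue
            t=q[q[:,2]>np.percentile(q[:,2],95)-.006]
            (cx,cy),wh,a=cv2.minAreaRect((t[:,:2]*1000).astype(np.float32))
            print(c,n,round(d["confidence"],2),np.round(d["extent"]).astype(int).tolist(),"col",np.median(i["color"][m],0).astype(int).tolist(),"med",np.round(np.median(q,0),3).tolist(),"toprect",np.round([cx,cy,*wh,a],0).tolist(),"ztop",round(float(np.percentile(q[:,2],95)),3))
cv2.imwrite("pics/a.png",cv2.resize(ims[0][...,::-1],(800,600))); cv2.imwrite("pics/b.png",cv2.resize(ims[1][...,::-1],(800,600)))
E
```

```text
pics
top mould_base 0.92 [154, 163, 228, 230] col [181, 160, 148] med [0.59, 0.04, 0.04] toprect [592.0, 42.0, 158.0, 120.0, 70.0] ztop 0.045
top mould_base 0.66 [305, 212, 339, 234] col [169, 126, 83] med [0.525, -0.281, 0.077] toprect [526.0, -287.0, 22.0, 59.0, 19.0] ztop 0.083
top mould_cover 0.84 [64, 218, 127, 269] col [180, 158, 146] med [0.47, 0.277, 0.02] toprect [469.0, 283.0, 22.0, 81.0, 14.0] ztop 0.065
top scraper 0.94 [307, 210, 339, 233] col [170, 127, 82] med [0.526, -0.28, 0.077] toprect [526.0, -287.0, 22.0, 59.0, 19.0] ztop 0.083
top scraper 0.65 [270, 244, 296, 270] col [36, 76, 162] med [0.442, -0.182, 0.078] toprect [438.0, -187.0, 60.0, 22.0, 50.0] ztop 0.082
top scraper 0.64 [325, 171, 354, 196] col [30, 66, 139] med [0.625, -0.329, 0.061] toprect [628.0, -333.0, 60.0, 23.0, 56.0] ztop 0.082
top chip0 0.51 [200, 177, 206, 186] col [147, 111, 86] med [0.619, 0.007, 0.05] toprect [618.0, 7.0, 17.0, 23.0, 59.0] ztop 0.053
top tile 0.97 [277, 113, 325, 156] col [198, 192, 177] med [0.751, -0.241, 0.016] toprect [751.0, -243.0, 110.0, 101.0, 16.0] ztop 0.02
top cup
[... 1057 characters left out ...]
5.0, 19.0, 73.0] ztop 0.053
scene tile 0.85 [183, 244, 231, 290] col [206, 195, 174] med [0.76, -0.243, 0.017] toprect [754.0, -242.0, 110.0, 102.0, 78.0] ztop 0.02
scene tile 0.7 [171, 174, 199, 206] col [105, 80, 51] med [0.538, -0.286, 0.043] toprect [530.0, -288.0, 26.0, 57.0, 18.0] ztop 0.082
scene cup 0.83 [383, 212, 413, 250] col [112, 109, 98] med [0.731, 0.209, 0.061] toprect [736.0, 208.0, 70.0, 72.0, 22.0] ztop 0.086
scene jar 0.82 [88, 174, 123, 215] col [129, 120, 104] med [0.558, -0.47, 0.076] toprect [536.0, -475.0, 63.0, 61.0, 74.0] ztop 0.103
scene jar 0.17 [278, 174, 347, 230] col [182, 161, 144] med [0.616, 0.039, 0.041] toprect [595.0, 43.0, 160.0, 123.0, 70.0] ztop 0.045
```

View pics/a.png

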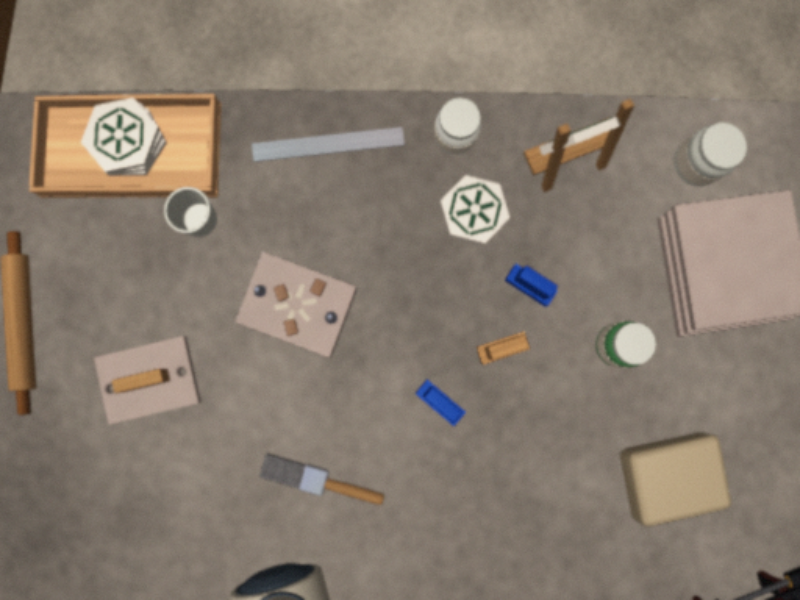

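View pics/b.png

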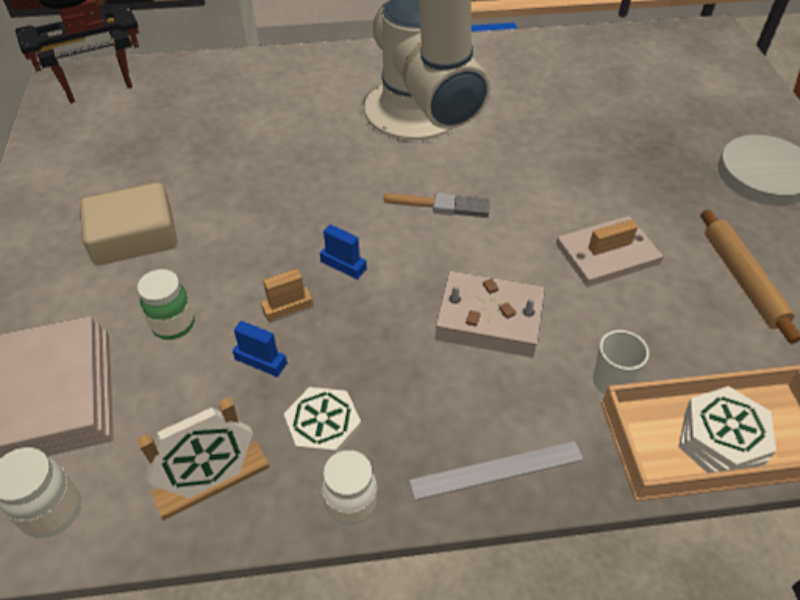

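The top view (800 px) shows three scraper shapes: the wooden one at (503,348), and blue ones at (440,403) and (532,285). The wooden one matches the description. The base is at (296,305) with three brown chips, and the cover is at (148,380). Next I'll check the choice in a close crop and measure the chips.

```bash
cat >> h.py <<'E'
def info():
    s=robot.observe(); M=R.from_euler("xyz",s["orientation"]).as_matrix()
    print("t",round(s["time_s"],2),"pos",np.round(s["ee_pos"],4).tolist(),"rpy",np.round(np.degrees(s["orientation"]),2).tolist(),"F",np.round(s["contact_force"],1).tolist(),"w",round(s["grip_width"],4),"gf",round(s["gripper_force"],1)); return s,M
def plan(pos,jawdeg):
    "total tool-frame shift (units of 50mm) and az (units of 180deg) to bring TCP to pos pointing down with tool y at world angle jawdeg (mod 180)"
    s,M=info(); p=np.array(s["ee_pos"]); cur=np.degrees(np.arctan2(M[1,1],M[0,1]))
    d=(jawdeg-cur+90)%180-90
    Z=np.array([0,0,-1.]);Y=np.array([np.cos(np.radians(cur+d)),np.sin(np.radians(cur+d)),0]);T=np.c_[np.cross(Y,Z),Y,Z]
    rv=R.from_matrix(M.T@T).as_rotvec()/np.pi
    print("  rot(norm)",np.round(rv,4),"-> shift in current frame/50mm",np.round(M.T@(np.array(pos)-p)/.05,3),"in final frame",np.round(T.T@(np.array(pos)-p)/.05,3),"q6",round(s["q"][5],2))
def base_local(P,c=(.594,.042),yaw=-20):
    a=np.radians(yaw); d=np.array(P)[...,:2]-np.array(c); return np.stack([d[...,0]*np.cos(a)+d[...,1]*np.sin(a),-d[...,0]*np.sin(a)+d[...,1]*np.cos(a)],-1)
E
python3 - <<'E'
from h import *
i=grab("top"); P=cloud(i); 
L=base_local(P); m=(abs(L[...,0])<.058)&(abs(L[...,1])<.078)&(P[...,2]>.0455)
n,l,st,c=cv2.connectedComponentsWithStats(m.astype(np.uint8))
for k in range(1,n):
    if st[k,4]>5: print(st[k,4],np.round(c[k]).tolist(),"world",np.round(np.median(P[l==k],0),3),"local",np.round(np.median(L[l==k],0),3),"z",np.round(np.percentile(P[l==k][:,2],[50,98]),3))
b=i["color"][205:240,300:345]; s=robot.get_image("scene")["color"][165:245,145:240]
cv2.imwrite("pics/c.png",np.hstack([cv2.resize(b,(450,350)),cv2.resize(s,(350,350))])[...,::-1])
s,M=info();print(M.round(3).tolist());w=grab("wrist");print(np.round(w["hand_eye"],3).tolist(),w["fovy"])
plan([.527,-.286,.25],19)
E
```

```text
71 [203.0, 183.0] world [0.619 0.007 0.05 ] local [ 0.035 -0.024] z [0.05  0.054]
68 [179.0, 186.0] world [0.611 0.065 0.05 ] local [0.007 0.027] z [0.05  0.056]
22 [165.0, 185.0] world [0.611 0.097 0.066] local [-0.002  0.058] z [0.066 0.074]
21 [211.0, 202.0] world [ 0.571 -0.015  0.065] local [-0.002 -0.061] z [0.065 0.072]
72 [186.0, 209.0] world [0.555 0.048 0.049] local [-0.039 -0.007] z [0.049 0.054]
t 0.9 pos [0.1932, -0.5681, 0.1969] rpy [180.0, -0.0, 18.78] F [0.4, -0.2, 1.1] w 0.0876 gf 0.0
[[0.947, 0.322, 0.0], [0.322, -0.947, -0.0], [0.0, 0.0, -1.0]]
[[-0.001, -0.957, -0.291, 0.08], [1.0, -0.0, -0.0, -0.001], [0.0, -0.291, 0.957, -0.187], [0.0, 0.0, 0.0, 1.0]] 60.22972081961236
t 0.95 pos [0.1932, -0.5681, 0.1969] rpy [180.0, 0.0, 18.78] F [0.8, -0.2, 0.4] w 0.088 gf 0.0
  rot(norm) [ 0.     -0.      0.4988] -> shift in current frame/50mm [ 8.138 -3.191 -1.063] in final frame [-3.16  -8.15  -1.063] q6 -0.06
```

View pics/c.png

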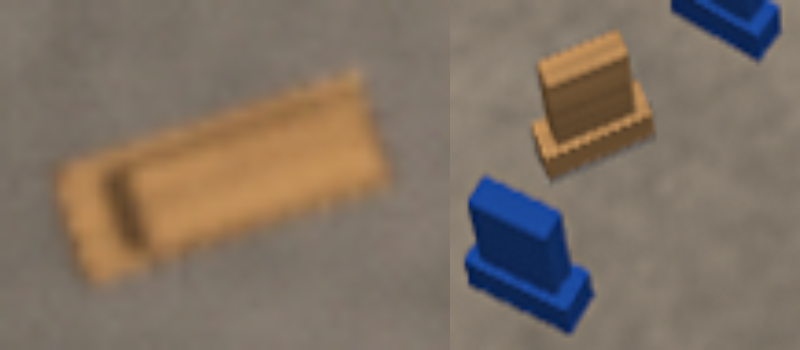

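The crop confirms the choice: the wooden-coloured scraper stands between the two blue look-alikes. All chips lie within about ±40 mm of the line between the pins, so one sweep along local x fits. Moving there now.

Request:
{"method": "arm_command", "body": {
  "increments": [
    {"x": 0.7,"y": -0.27},
    {"x": 0.7,"y": -0.27},
    {"x": 0.7,"y": -0.27},
    {"x": 0.7,"y": -0.27},
    {"x": 0.7,"y": -0.27},
    {"x": 0.7,"y": -0.27},
    {"x": 0.7,"y": -0.27},
    {"x": 0.7,"y": -0.27},
    {"x": 0.7,"y": -0.27},
    {"x": 0.7,"y": -0.27}
  ]
}}

```text
invalid input
```

Request:
{"method": "arm_command", "body": {
  "increments": [
    {"x": 0.7,"y": -0.27,"az": 0},
    {"x": 0.44,"y": -0.2,"az": -0.038},
    {"az": -0.038},
    {"az": -0.038},
    {"az": -0.038},
    {"az": -0.038},
    {"az": -0.038},
    {"az": -0.038},
    {"az": -0.038},
    {"az": -0.038}
  ]
}}

```text
invalid input
```

Request:
{"method": "arm_command", "body": {
  "increments": [
    {"az": -0.038},
    {"az": -0.038},
    {"az": -0.038},
    {"az": -0.038},
    {"az": -0.007},
    {}
  ]
}}

```text
invalid input
```

```bash
sed -i 's/d=(jawdeg-cur+90)%180-90/d=(jawdeg-cur+180)%360-180/' h.py
cat >> h.py <<'E'
def toprect(P,z0,z1,c,rad):
    q=P.reshape(-1,3); q=q[(q[:,2]>z0)&(q[:,2]<z1)&(np.hypot(q[:,0]-c[0],q[:,1]-c[1])<rad)]
    (x,y),wh,a=cv2.minAreaRect((q[:,:2]*1000).astype(np.float32)); print("rect",np.round([x,y,*wh,a],1).tolist(),"z",round(float(np.median(q[:,2])),4),len(q))
E
python3 - <<'E'
from h import *
i=grab("wrist"); P=cloud(i); save(i,"w1.png")
toprect(P,.07,.09,(.527,-.286),.06); toprect(P,.018,.032,(.527,-.286),.06)
plan([.527,-.286,.039],19)
E
```

```text
rect [0.0, 0.0, 0.0, 0.0, 0.0] z nan 0
rect [0.0, 0.0, 0.0, 0.0, 0.0] z nan 0
t 1.0 pos [0.1932, -0.5681, 0.1968] rpy [-180.0, -0.0, 18.78] F [1.8, 0.4, -0.0] w 0.0876 gf 0.0
  rot(norm) [ 0.     -0.     -0.5012] -> shift in current frame/50mm [ 8.137 -3.191  3.157] in final frame [3.16  8.15  3.157] q6 -0.06
  return _methods._mean(a, axis=axis, dtype=dtype,
  ret = ret.dtype.type(ret / rcount)
```

Request:
{"method": "arm_command", "body": {
  "increments": [
    {"ax": 0,"ay": 0,"az": 0,"x": 0.7,"y": -0.27,"z": 0,"jaw": 87},
    {"ax": 0,"ay": 0,"az": 0,"x": 0.7,"y": -0.27,"z": 0,"jaw": 87},
    {"ax": 0,"ay": 0,"az": 0,"x": 0.7,"y": -0.27,"z": 0,"jaw": 87},
    {"ax": 0,"ay": 0,"az": 0,"x": 0.7,"y": -0.27,"z": 0,"jaw": 87},
    {"ax": 0,"ay": 0,"az": 0,"x": 0.7,"y": -0.27,"z": 0,"jaw": 87},
    {"ax": 0,"ay": 0,"az": 0,"x": 0.7,"y": -0.27,"z": 0,"jaw": 87},
    {"ax": 0,"ay": 0,"az": 0,"x": 0.7,"y": -0.27,"z": 0,"jaw": 87},
    {"ax": 0,"ay": 0,"az": 0,"x": 0.7,"y": -0.27,"z": 0,"jaw": 87},
    {"ax": 0,"ay": 0,"az": 0,"x": 0.7,"y": -0.27,"z": 0,"jaw": 87},
    {"ax": 0,"ay": 0,"az": 0,"x": 0.7,"y": -0.27,"z": 0,"jaw": 87}
  ]
}}

```text
time_s: 1.83
ee_pos: [0.4823, -0.3261, 0.197]
orientation: [3.141, -0.0, 0.328]
contact_force: [0.5, -0.4, -0.0]
grip_width: 0.0867
gripper_force: 0.0
```

Request:
{"method": "arm_command", "body": {
  "increments": [
    {"ax": 0,"ay": 0,"az": 0,"x": 0.7,"y": -0.27,"z": 0,"jaw": 87},
    {"ax": 0,"ay": 0,"az": -0.038,"x": 0.44,"y": -0.2,"z": 0,"jaw": 87},
    {"ax": 0,"ay": 0,"az": -0.038,"x": 0,"y": 0,"z": 0,"jaw": 87},
    {"ax": 0,"ay": 0,"az": -0.038,"x": 0,"y": 0,"z": 0,"jaw": 87},
    {"ax": 0,"ay": 0,"az": -0.038,"x": 0,"y": 0,"z": 0,"jaw": 87},
    {"ax": 0,"ay": 0,"az": -0.038,"x": 0,"y": 0,"z": 0,"jaw": 87},
    {"ax": 0,"ay": 0,"az": -0.038,"x": 0,"y": 0,"z": 0,"jaw": 87},
    {"ax": 0,"ay": 0,"az": -0.038,"x": 0,"y": 0,"z": 0,"jaw": 87},
    {"ax": 0,"ay": 0,"az": -0.038,"x": 0,"y": 0,"z": 0,"jaw": 87},
    {"ax": 0,"ay": 0,"az": -0.038,"x": 0,"y": 0,"z": 0,"jaw": 87}
  ]
}}

```text
time_s: 2.67
ee_pos: [0.5275, -0.2869, 0.1969]
orientation: [3.142, -0.0, 1.408]
contact_force: [0.2, 0.0, -0.1]
grip_width: 0.087
gripper_force: 0.0
```

Request:
{"method": "arm_command", "body": {
  "increments": [
    {"ax": 0,"ay": 0,"az": -0.038,"x": 0,"y": 0,"z": 0,"jaw": 87},
    {"ax": 0,"ay": 0,"az": -0.038,"x": 0,"y": 0,"z": 0,"jaw": 87},
    {"ax": 0,"ay": 0,"az": -0.038,"x": 0,"y": 0,"z": 0,"jaw": 87},
    {"ax": 0,"ay": 0,"az": -0.038,"x": 0,"y": 0,"z": 0,"jaw": 87},
    {"ax": 0,"ay": 0,"az": -0.007,"x": 0,"y": 0,"z": 0,"jaw": 87},
    {"ax": 0,"ay": 0,"az": 0,"x": 0,"y": 0,"z": 0,"jaw": 87}
  ]
}}

```text
time_s: 3.17
ee_pos: [0.5275, -0.287, 0.1968]
orientation: [3.142, 0.0, 1.9]
contact_force: [0.3, -0.2, -0.3]
grip_width: 0.0873
gripper_force: 0.0
```

```bash
python3 - <<'E'
from h import *
i=grab("wrist"); P=cloud(i); save(i,"w1.png")
toprect(P,.07,.09,(.527,-.286),.06); toprect(P,.018,.032,(.527,-.286),.06)
plan([.527,-.286,.039],19)
E
```

```text
rect [525.8, -285.2, 22.0, 60.3, 19.0] z 0.0789 1398
rect [525.6, -284.4, 29.6, 79.0, 19.2] z 0.0241 544
t 3.22 pos [0.5275, -0.287, 0.1968] rpy [180.0, -0.0, 108.78] F [0.4, 0.1, 0.3] w 0.0871 gf 0.0
  rot(norm) [ 0.     -0.     -0.0012] -> shift in current frame/50mm [ 2.100e-02 -3.000e-03  3.157e+00] in final frame [ 2.100e-02 -3.000e-03  3.157e+00] q6 -0.88
```

Request:
{"method": "arm_command", "body": {
  "increments": [
    {"ax": 0,"ay": 0,"az": 0,"x": 0.05,"y": -0.02,"z": 0.5,"jaw": 70},
    {"ax": 0,"ay": 0,"az": 0,"x": 0,"y": 0,"z": 0.5,"jaw": 70},
    {"ax": 0,"ay": 0,"az": 0,"x": 0,"y": 0,"z": 0.5,"jaw": 70},
    {"ax": 0,"ay": 0,"az": 0,"x": 0,"y": 0,"z": 0.5,"jaw": 70},
    {"ax": 0,"ay": 0,"az": 0,"x": 0,"y": 0,"z": 0.5,"jaw": 70},
    {"ax": 0,"ay": 0,"az": 0,"x": 0,"y": 0,"z": 0.4,"jaw": 70},
    {"ax": 0,"ay": 0,"az": 0,"x": 0,"y": 0,"z": 0.22,"jaw": 70},
    {"ax": 0,"ay": 0,"az": 0,"x": 0,"y": 0,"z": 0,"jaw": 70}
  ]
}}

```text
time_s: 3.88
ee_pos: [0.5241, -0.2839, 0.0375]
orientation: [-3.138, -0.004, 1.9]
contact_force: [-1.1, 0.8, -0.3]
grip_width: 0.0699
gripper_force: 0.0
```

Request:
{"method": "arm_command", "body": {
  "increments": [
    {"ax": 0,"ay": 0,"az": 0,"x": 0,"y": 0,"z": 0,"jaw": 10},
    {"ax": 0,"ay": 0,"az": 0,"x": 0,"y": 0,"z": 0,"jaw": 10},
    {"ax": 0,"ay": 0,"az": 0,"x": 0,"y": 0,"z": 0,"jaw": 10},
    {"ax": 0,"ay": 0,"az": 0,"x": 0,"y": 0,"z": 0,"jaw": 10},
    {"ax": 0,"ay": 0,"az": 0,"x": 0,"y": 0,"z": 0,"jaw": 10},
    {"ax": 0,"ay": 0,"az": 0,"x": 0,"y": 0,"z": 0,"jaw": 10},
    {"ax": 0,"ay": 0,"az": 0,"x": 0,"y": 0,"z": 0,"jaw": 10},
    {"ax": 0,"ay": 0,"az": 0,"x": 0,"y": 0,"z": 0,"jaw": 10}
  ],
  "squeeze": 35
}}

```text
time_s: 4.55
ee_pos: [0.5258, -0.285, 0.041]
orientation: [3.141, 0.0, 1.902]
contact_force: [-0.8, 0.3, 0.9]
grip_width: 0.0218
gripper_force: 35.0
```

Request:
{"method": "arm_command", "body": {
  "increments": [
    {"ax": 0,"ay": 0,"az": 0,"x": 0,"y": 0,"z": -0.3,"jaw": 10},
    {"ax": 0,"ay": 0,"az": 0,"x": 0,"y": 0,"z": -0.5,"jaw": 10},
    {"ax": 0,"ay": 0,"az": 0,"x": 0,"y": 0,"z": -0.5,"jaw": 10},
    {"ax": 0,"ay": 0,"az": 0,"x": 0,"y": 0,"z": -0.5,"jaw": 10},
    {"ax": 0,"ay": 0,"az": 0,"x": 0,"y": 0,"z": -0.5,"jaw": 10},
    {"ax": 0,"ay": 0,"az": 0,"x": 0,"y": 0,"z": -0.5,"jaw": 10}
  ]
}}

```text
time_s: 5.05
ee_pos: [0.5254, -0.2848, 0.1815]
orientation: [-3.141, -0.001, 1.902]
contact_force: [0.8, 0.3, -1.4]
grip_width: 0.0218
gripper_force: 35.0
```

Request:
{"method": "arm_command", "body": {
  "increments": [
    {"ax": 0,"ay": 0,"az": 0,"x": 0.49,"y": 0.449,"z": 0,"jaw": 10},
    {"ax": 0,"ay": 0,"az": 0,"x": 0.49,"y": 0.449,"z": 0,"jaw": 10},
    {"ax": 0,"ay": 0,"az": 0,"x": 0.49,"y": 0.449,"z": 0,"jaw": 10},
    {"ax": 0,"ay": 0,"az": 0,"x": 0.49,"y": 0.449,"z": 0,"jaw": 10},
    {"ax": 0,"ay": 0,"az": 0,"x": 0.49,"y": 0.449,"z": 0,"jaw": 10},
    {"ax": 0,"ay": 0,"az": 0,"x": 0.49,"y": 0.449,"z": 0,"jaw": 10},
    {"ax": 0,"ay": 0,"az": 0,"x": 0.49,"y": 0.449,"z": 0,"jaw": 10},
    {"ax": 0,"ay": 0,"az": 0,"x": 0.49,"y": 0.449,"z": 0,"jaw": 10},
    {"ax": 0,"ay": 0,"az": 0,"x": 0.49,"y": 0.449,"z": 0,"jaw": 10},
    {"ax": 0,"ay": 0,"az": 0,"x": 0.49,"y": 0.449,"z": 0,"jaw": 10}
  ]
}}

```text
time_s: 5.88
ee_pos: [0.6587, 0.0213, 0.1803]
orientation: [-3.141, -0.0, 1.902]
contact_force: [0.2, -0.1, -1.2]
grip_width: 0.0217
gripper_force: 35.0
```

Request:
{"method": "arm_command", "body": {
  "increments": [
    {"ax": 0,"ay": 0,"az": 0.0361,"x": 0,"y": 0,"z": 0,"jaw": 10},
    {"ax": 0,"ay": 0,"az": 0.0361,"x": 0,"y": 0,"z": 0,"jaw": 10},
    {"ax": 0,"ay": 0,"az": 0.0361,"x": 0,"y": 0,"z": 0,"jaw": 10},
    {"ax": 0,"ay": 0,"az": 0.0361,"x": 0,"y": 0,"z": 0,"jaw": 10},
    {"ax": 0,"ay": 0,"az": 0.0361,"x": 0,"y": 0,"z": 0,"jaw": 10},
    {"ax": 0,"ay": 0,"az": 0.0361,"x": 0,"y": 0,"z": 0,"jaw": 10},
    {"ax": 0,"ay": 0,"az": 0,"x": 0,"y": 0,"z": 0,"jaw": 10},
    {"ax": 0,"ay": 0,"az": 0,"x": 0,"y": 0,"z": 0,"jaw": 10}
  ]
}}

```text
time_s: 6.55
ee_pos: [0.6583, 0.0197, 0.1803]
orientation: [-3.141, 0.0, 1.225]
contact_force: [-0.0, 0.5, -1.0]
grip_width: 0.0218
gripper_force: 35.0
```

```bash
python3 - <<'E'
from h import *
i=grab("wrist"); P=cloud(i); save(i,"w2.png")
L=base_local(P,(.592,.042)); 
for z0,z1 in((.06,.075),(.045,.056)):
    m=(abs(L[...,0])<.062)&(abs(L[...,1])<.08)&(P[...,2]>z0)&(P[...,2]<z1)
    n,l,st,c=cv2.connectedComponentsWithStats(m.astype(np.uint8))
    for k in range(1,n):
        if st[k,4]>20: print(z0,st[k,4],np.round(np.median(P[l==k],0),4),"local",np.round(np.median(L[l==k],0),4), np.round([L[l==k].min(0),L[l==k].max(0)],3).tolist())
m=(abs(L[...,0])<.05)&(abs(L[...,1])<.07)&(P[...,2]>.03)&(P[...,2]<.045);print("face z",np.median(P[m][:,2]),m.sum())
plan([.6583,.0195,.0825],-20)
E
```

```text
0.06 136 [0.614  0.1011 0.0657] local [0.0002 0.0631] [[-0.006, 0.057], [0.005, 0.068]]
0.06 107 [ 0.573  -0.0098  0.0657] local [-0.0001 -0.0554] [[-0.007, -0.061], [0.005, -0.052]]
0.045 28 [0.6173 0.1012 0.0507] local [0.0039 0.0646] [[-0.001, 0.058], [0.005, 0.069]]
0.045 461 [0.61   0.0669 0.0488] local [0.0085 0.0294] [[-0.005, 0.016], [0.022, 0.043]]
0.045 424 [0.5568 0.0508 0.0489] local [-0.0363 -0.0038] [[-0.05, -0.018], [-0.023, 0.009]]
0.045 378 [0.6179 0.0102 0.0489] local [ 0.0354 -0.0214] [[0.024, -0.031], [0.046, -0.012]]
0.045 53 [ 0.5751 -0.0073  0.0503] local [ 0.001  -0.0524] [[-0.006, -0.06], [0.005, -0.051]]
face z 0.03915451918637408 10909
t 6.6 pos [0.6583, 0.0197, 0.1804] rpy [-179.96, 0.01, 70.18] F [0.3, 0.8, -1.8] w 0.0216 gf 35.0
  rot(norm) [-0.0002  0.0001  0.001 ] -> shift in current frame/50mm [-0.004  0.003  1.958] in final frame [-0.004  0.002  1.958] q6 0.32
```

View pics/w2.png

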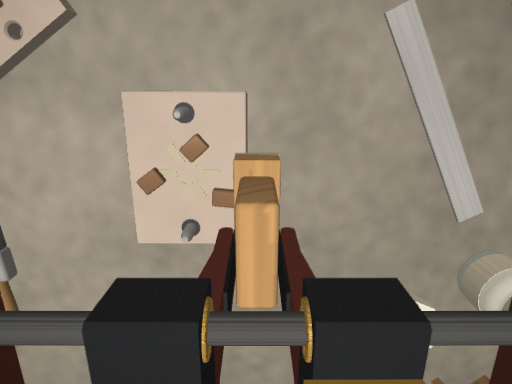

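The picture shows the held scraper at (257,230), the pins at (183,113) and (190,230), and three chips between them. The scraper is past the far edge of the face, ready to go down and sweep toward the left of the picture (base −x).

Request:
{"method": "arm_command", "body": {
  "increments": [
    {"ax": 0,"ay": 0,"az": 0.001,"x": 0.05,"y": 0,"z": 0.4,"jaw": 10},
    {"ax": 0,"ay": 0,"az": 0,"x": 0,"y": 0,"z": 0.4,"jaw": 10},
    {"ax": 0,"ay": 0,"az": 0,"x": 0,"y": 0,"z": 0.4,"jaw": 10},
    {"ax": 0,"ay": 0,"az": 0,"x": 0,"y": 0,"z": 0.3,"jaw": 10},
    {"ax": 0,"ay": 0,"az": 0,"x": 0,"y": 0,"z": 0.2,"jaw": 10},
    {"ax": 0,"ay": 0,"az": 0,"x": 0,"y": 0,"z": 0.13,"jaw": 10},
    {"ax": 0,"ay": 0,"az": 0,"x": 0,"y": 0,"z": 0.08,"jaw": 10},
    {"ax": 0,"ay": 0,"az": 0,"x": 0,"y": 0,"z": 0.05,"jaw": 10},
    {"ax": 0,"ay": 0,"az": 0,"x": 0,"y": 0,"z": 0,"jaw": 10},
    {"ax": 0,"ay": 0,"az": 0,"x": 0,"y": 0,"z": 0,"jaw": 10}
  ]
}}

```text
time_s: 7.43
ee_pos: [0.6597, 0.0221, 0.0838]
orientation: [3.14, -0.001, 1.218]
contact_force: [0.1, -0.0, -1.2]
grip_width: 0.0216
gripper_force: 35.0
```

Request:
{"method": "arm_command", "body": {
  "increments": [
    {"ax": 0,"ay": 0,"az": 0,"x": 0,"y": -0.1,"z": 0.01,"jaw": 10},
    {"ax": 0,"ay": 0,"az": 0,"x": 0,"y": -0.15,"z": 0,"jaw": 10},
    {"ax": 0,"ay": 0,"az": 0,"x": 0,"y": -0.15,"z": 0,"jaw": 10},
    {"ax": 0,"ay": 0,"az": 0,"x": 0,"y": -0.15,"z": 0,"jaw": 10},
    {"ax": 0,"ay": 0,"az": 0,"x": 0,"y": -0.15,"z": 0,"jaw": 10},
    {"ax": 0,"ay": 0,"az": 0,"x": 0,"y": -0.15,"z": 0,"jaw": 10},
    {"ax": 0,"ay": 0,"az": 0,"x": 0,"y": -0.15,"z": 0,"jaw": 10},
    {"ax": 0,"ay": 0,"az": 0,"x": 0,"y": -0.15,"z": 0,"jaw": 10},
    {"ax": 0,"ay": 0,"az": 0,"x": 0,"y": -0.15,"z": 0,"jaw": 10},
    {"ax": 0,"ay": 0,"az": 0,"x": 0,"y": -0.15,"z": 0,"jaw": 10}
  ]
}}

```text
time_s: 8.27
ee_pos: [0.5905, 0.0474, 0.0824]
orientation: [3.141, -0.0, 1.218]
contact_force: [1.2, 0.4, -0.4]
grip_width: 0.0216
gripper_force: 35.0
```

```bash
python3 - <<'E'
from h import *
info(); i=grab("wrist"); t=grab("top"); cv2.imwrite("pics/s1.png",np.hstack([i["color"][50:350,60:460],cv2.resize(t["color"][140:260,120:280],(400,300))])[...,::-1])
E
```

```text
t 8.27 pos [0.5905, 0.0474, 0.0824] rpy [179.99, -0.0, 69.79] F [1.2, 0.4, -0.4] w 0.0216 gf 35.0
```

View pics/s1.png

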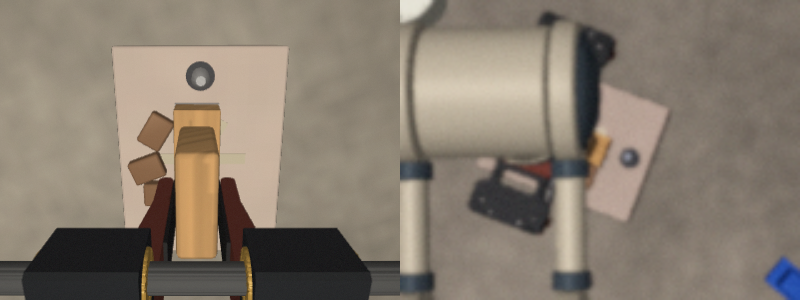

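The left half shows all three chips, at (155,130), (147,168) and (150,193), ahead of the blade and within its width. Continuing the sweep.

Request:
{"method": "arm_command", "body": {
  "increments": [
    {"ax": 0,"ay": 0,"az": 0,"x": 0,"y": -0.15,"z": 0,"jaw": 10},
    {"ax": 0,"ay": 0,"az": 0,"x": 0,"y": -0.15,"z": 0,"jaw": 10},
    {"ax": 0,"ay": 0,"az": 0,"x": 0,"y": -0.15,"z": 0,"jaw": 10},
    {"ax": 0,"ay": 0,"az": 0,"x": 0,"y": -0.15,"z": 0,"jaw": 10},
    {"ax": 0,"ay": 0,"az": 0,"x": 0,"y": -0.15,"z": 0,"jaw": 10},
    {"ax": 0,"ay": 0,"az": 0,"x": 0,"y": -0.15,"z": 0,"jaw": 10},
    {"ax": 0,"ay": 0,"az": 0,"x": 0,"y": -0.15,"z": 0,"jaw": 10},
    {"ax": 0,"ay": 0,"az": 0,"x": 0,"y": -0.15,"z": 0,"jaw": 10},
    {"ax": 0,"ay": 0,"az": 0,"x": 0,"y": -0.15,"z": 0,"jaw": 10},
    {"ax": 0,"ay": 0,"az": 0,"x": 0,"y": -0.15,"z": 0,"jaw": 10}
  ]
}}

```text
time_s: 9.2
ee_pos: [0.5201, 0.0733, 0.0824]
orientation: [3.142, -0.0, 1.218]
contact_force: [0.0, -0.5, -1.2]
grip_width: 0.0214
gripper_force: 35.0
```

Request:
{"method": "arm_command", "body": {
  "increments": [
    {"ax": 0,"ay": 0,"az": 0,"x": 0,"y": 0,"z": 0,"jaw": 10},
    {"ax": 0,"ay": 0,"az": 0,"x": 0,"y": 0,"z": -0.2,"jaw": 10},
    {"ax": 0,"ay": 0,"az": 0,"x": 0,"y": 0,"z": -0.5,"jaw": 10},
    {"ax": 0,"ay": 0,"az": 0,"x": 0,"y": 0,"z": -0.5,"jaw": 10},
    {"ax": 0,"ay": 0,"az": 0,"x": 0,"y": 0,"z": -0.5,"jaw": 10},
    {"ax": 0,"ay": 0,"az": 0,"x": 0,"y": 0,"z": -0.4,"jaw": 10},
    {"ax": 0,"ay": 0,"az": 0,"x": 0,"y": 0,"z": 0,"jaw": 10},
    {"ax": 0,"ay": 0,"az": 0,"x": 0,"y": 0,"z": 0,"jaw": 10}
  ]
}}

```text
time_s: 9.87
ee_pos: [0.5218, 0.0729, 0.1888]
orientation: [3.139, -0.001, 1.218]
contact_force: [0.5, -0.7, -1.9]
grip_width: 0.0217
gripper_force: 35.0
```

```bash
python3 - <<'E'
from h import *
i=grab("wrist"); save(i,"w3.png"); P=cloud(i); L=base_local(P,(.592,.042))
m=(abs(L[...,0])<.059)&(abs(L[...,1])<.079)&(P[...,2]>.043)&(P[...,2]<.1)
n,l,st,c=cv2.connectedComponentsWithStats(m.astype(np.uint8))
for k in range(1,n):
    if st[k,4]>20: print(st[k,4],c[k].round(),np.round(np.median(P[l==k],0),4),"local",np.round([L[l==k].min(0),L[l==k].max(0)],3).tolist())
for n in ("chip0","scraper","mould_base"):
  for d in robot.look_for("wrist",n): print(n,round(d["confidence"],2),np.round(d["extent"]))
# bench free area for the scraper
t=grab("top");Q=cloud(t);q=Q[(abs(Q[...,0]-.46)<.08)&(abs(Q[...,1]+.06)<.08)];print("free? max z",np.nanpercentile(q[:,2],[50,99.5]))
plan([.46,-.04,.18],-20)
E
```

```text
179 [335. 116.] [0.6101 0.1026 0.0639] local [[-0.007, 0.057], [0.004, 0.068]]
184 [328. 232.] [ 0.5706 -0.0081  0.0618] local [[-0.007, -0.062], [0.004, -0.051]]
chip0 0.6 [231. 180. 237. 196.]
chip0 0.41 [232. 164. 231. 177.]
scraper 0.81 [233. 153. 282. 312.]
scraper 0.74 [422. 374. 445. 384.]
scraper 0.63 [246. 344. 288. 382.]
mould_base 0.58 [271.  94. 394. 242.]
free? max z [0.00164705 0.60662781]
t 10.12 pos [0.5202, 0.0729, 0.1854] rpy [-179.83, 0.08, 69.79] F [0.4, 0.9, -2.1] w 0.0218 gf 35.0
  rot(norm) [-0.0009  0.0004 -0.0012] -> shift in current frame/50mm [-2.535 -0.349  0.112] in final frame [-2.534 -0.359  0.107] q6 0.43
```

View pics/w3.png

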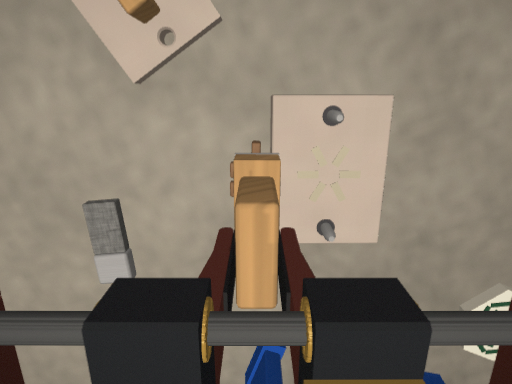

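The face is clear: only the pins remain at (333,116) and (327,230), and the chips lie on the bench by the left edge near (255,150) and (232,180). Next I'll stand the scraper back near its original spot.

Request:
{"method": "arm_command", "body": {
  "increments": [
    {"ax": 0,"ay": 0,"az": 0,"x": -0.658,"y": 0.255,"z": 0,"jaw": 10},
    {"ax": 0,"ay": 0,"az": 0,"x": -0.658,"y": 0.255,"z": 0,"jaw": 10},
    {"ax": 0,"ay": 0,"az": 0,"x": -0.658,"y": 0.255,"z": 0,"jaw": 10},
    {"ax": 0,"ay": 0,"az": 0,"x": -0.658,"y": 0.255,"z": 0,"jaw": 10},
    {"ax": 0,"ay": 0,"az": 0,"x": -0.658,"y": 0.255,"z": 0,"jaw": 10},
    {"ax": 0,"ay": 0,"az": 0,"x": -0.658,"y": 0.255,"z": 0,"jaw": 10},
    {"ax": 0,"ay": 0,"az": 0,"x": -0.658,"y": 0.255,"z": 0,"jaw": 10},
    {"ax": 0,"ay": 0,"az": 0,"x": -0.658,"y": 0.255,"z": 0,"jaw": 10},
    {"ax": 0,"ay": 0,"az": 0,"x": -0.658,"y": 0.255,"z": 0,"jaw": 10},
    {"ax": 0,"ay": 0,"az": 0,"x": -0.658,"y": 0.255,"z": 0,"jaw": 10}
  ]
}}

```text
time_s: 10.95
ee_pos: [0.5262, -0.2813, 0.186]
orientation: [-3.14, -0.0, 1.218]
contact_force: [-0.0, 0.6, -1.5]
grip_width: 0.0217
gripper_force: 35.0
```

Request:
{"method": "arm_command", "body": {
  "increments": [
    {"ax": 0,"ay": 0,"az": 0,"x": 0,"y": 0,"z": 0,"jaw": 10},
    {"ax": 0,"ay": 0,"az": 0,"x": 0,"y": 0,"z": 0,"jaw": 10},
    {"ax": 0,"ay": 0,"az": 0,"x": 0,"y": 0,"z": 0.4,"jaw": 10},
    {"ax": 0,"ay": 0,"az": 0,"x": 0,"y": 0,"z": 0.4,"jaw": 10},
    {"ax": 0,"ay": 0,"az": 0,"x": 0,"y": 0,"z": 0.4,"jaw": 10},
    {"ax": 0,"ay": 0,"az": 0,"x": 0,"y": 0,"z": 0.4,"jaw": 10},
    {"ax": 0,"ay": 0,"az": 0,"x": 0,"y": 0,"z": 0.4,"jaw": 10},
    {"ax": 0,"ay": 0,"az": 0,"x": 0,"y": 0,"z": 0.3,"jaw": 10},
    {"ax": 0,"ay": 0,"az": 0,"x": 0,"y": 0,"z": 0.2,"jaw": 10},
    {"ax": 0,"ay": 0,"az": 0,"x": 0,"y": 0,"z": 0.1,"jaw": 10}
  ]
}}

```text
time_s: 11.78
ee_pos: [0.5262, -0.278, 0.0552]
orientation: [-3.139, -0.001, 1.22]
contact_force: [0.1, -0.4, -0.9]
grip_width: 0.0215
gripper_force: 35.0
```

Request:
{"method": "arm_command", "body": {
  "increments": [
    {"ax": 0,"ay": 0,"az": 0,"x": 0,"y": 0,"z": 0.05,"jaw": 10},
    {"ax": 0,"ay": 0,"az": 0,"x": 0,"y": 0,"z": 0.05,"jaw": 10},
    {"ax": 0,"ay": 0,"az": 0,"x": 0,"y": 0,"z": 0,"jaw": 10},
    {"ax": 0,"ay": 0,"az": 0,"x": 0,"y": 0,"z": 0,"jaw": 10},
    {"ax": 0,"ay": 0,"az": 0,"x": 0,"y": 0,"z": 0,"jaw": 10}
  ]
}}

```text
time_s: 12.2
ee_pos: [0.5273, -0.28, 0.0534]
orientation: [3.14, 0.0, 1.218]
contact_force: [1.0, 0.5, -0.8]
grip_width: 0.0216
gripper_force: 35.0
```

Request:
{"method": "arm_command", "body": {
  "increments": [
    {"ax": 0,"ay": 0,"az": 0,"x": 0,"y": 0,"z": 0.1,"jaw": 10},
    {"ax": 0,"ay": 0,"az": 0,"x": 0,"y": 0,"z": 0.06,"jaw": 10},
    {"ax": 0,"ay": 0,"az": 0,"x": 0,"y": 0,"z": 0.04,"jaw": 10},
    {"ax": 0,"ay": 0,"az": 0,"x": 0,"y": 0,"z": 0.03,"jaw": 10},
    {"ax": 0,"ay": 0,"az": 0,"x": 0,"y": 0,"z": 0,"jaw": 10},
    {"ax": 0,"ay": 0,"az": 0,"x": 0,"y": 0,"z": 0,"jaw": 10},
    {"ax": 0,"ay": 0,"az": 0,"x": 0,"y": 0,"z": 0,"jaw": 10}
  ]
}}

```text
time_s: 12.78
ee_pos: [0.5269, -0.2798, 0.041]
orientation: [3.141, -0.0, 1.218]
contact_force: [-0.2, -0.1, 1.7]
grip_width: 0.0217
gripper_force: 35.0
```

Request:
{"method": "arm_command", "body": {
  "increments": [
    {"ax": 0,"ay": 0,"az": 0,"x": 0,"y": 0,"z": 0,"jaw": 45},
    {"ax": 0,"ay": 0,"az": 0,"x": 0,"y": 0,"z": 0,"jaw": 45},
    {"ax": 0,"ay": 0,"az": 0,"x": 0,"y": 0,"z": 0,"jaw": 45},
    {"ax": 0,"ay": 0,"az": 0,"x": 0,"y": 0,"z": -0.2,"jaw": 45},
    {"ax": 0,"ay": 0,"az": 0,"x": 0,"y": 0,"z": -0.5,"jaw": 45},
    {"ax": 0,"ay": 0,"az": 0,"x": 0,"y": 0,"z": -0.6,"jaw": 45},
    {"ax": 0,"ay": 0,"az": 0,"x": 0,"y": 0,"z": -0.6,"jaw": 45},
    {"ax": 0,"ay": 0,"az": 0,"x": 0,"y": 0,"z": -0.6,"jaw": 45},
    {"ax": 0,"ay": 0,"az": 0,"x": 0,"y": 0,"z": -0.5,"jaw": 45},
    {"ax": 0,"ay": 0,"az": 0,"x": 0,"y": 0,"z": 0,"jaw": 45}
  ]
}}

```text
time_s: 13.62
ee_pos: [0.5287, -0.2808, 0.199]
orientation: [3.131, 0.002, 1.218]
contact_force: [1.3, 0.4, 0.9]
grip_width: 0.045
gripper_force: 0.0
```

```bash
python3 - <<'E'
from h import *
i=grab("wrist"); P=cloud(i); toprect(P,.07,.09,(.527,-.28),.06)
plan([.592,.043,.2],-20); plan([.471,.284,.2],14)
E
```

```text
rect [526.8, -279.5, 59.0, 21.7, 69.1] z 0.0789 1379
t 13.67 pos [0.5282, -0.2806, 0.1958] rpy [179.56, 0.08, 69.8] F [-0.2, -0.6, -0.5] w 0.0453 gf 0.0
  rot(norm) [ 0.0024  0.0005 -0.0011] -> shift in current frame/50mm [ 6.513 -1.037 -0.101] in final frame [ 6.517 -1.015 -0.083] q6 -0.19
t 13.67 pos [0.5282, -0.2806, 0.1958] rpy [179.56, 0.08, 69.8] F [-0.2, -0.6, -0.5] w 0.0453 gf 0.0
  rot(norm) [ 0.0022  0.0012 -0.19  ] -> shift in current frame/50mm [10.201 -4.973 -0.137] in final frame [11.233  1.621 -0.083] q6 -0.19
```

The scraper is standing upright with its top at z 0.079. Next I'll measure the pins from above the base.

Request:
{"method": "arm_command", "body": {
  "increments": [
    {"ax": 0,"ay": 0,"az": 0,"x": 0.651,"y": -0.102,"z": 0,"jaw": 45},
    {"ax": 0,"ay": 0,"az": 0,"x": 0.651,"y": -0.102,"z": 0,"jaw": 45},
    {"ax": 0,"ay": 0,"az": 0,"x": 0.651,"y": -0.102,"z": 0,"jaw": 45},
    {"ax": 0,"ay": 0,"az": 0,"x": 0.651,"y": -0.102,"z": 0,"jaw": 45},
    {"ax": 0,"ay": 0,"az": 0,"x": 0.651,"y": -0.102,"z": 0,"jaw": 45},
    {"ax": 0,"ay": 0,"az": 0,"x": 0.651,"y": -0.102,"z": 0,"jaw": 45},
    {"ax": 0,"ay": 0,"az": 0,"x": 0.651,"y": -0.102,"z": 0,"jaw": 45},
    {"ax": 0,"ay": 0,"az": 0,"x": 0.651,"y": -0.102,"z": 0,"jaw": 45},
    {"ax": 0,"ay": 0,"az": 0,"x": 0.651,"y": -0.102,"z": 0,"jaw": 45},
    {"ax": 0,"ay": 0,"az": 0,"x": 0.651,"y": -0.102,"z": 0,"jaw": 45}
  ]
}}

```text
time_s: 14.5
ee_pos: [0.591, 0.0449, 0.1893]
orientation: [-3.14, 0.001, 1.218]
contact_force: [-0.1, -0.1, 0.0]
grip_width: 0.0451
gripper_force: 0.0
```

Request:
{"method": "arm_command", "body": {
  "increments": [
    {"ax": 0,"ay": 0,"az": 0,"x": 0,"y": 0,"z": 0,"jaw": 45},
    {"ax": 0,"ay": 0,"az": 0,"x": 0,"y": 0,"z": 0,"jaw": 45},
    {"ax": 0,"ay": 0,"az": 0,"x": 0,"y": 0,"z": 0,"jaw": 45},
    {"ax": 0,"ay": 0,"az": 0,"x": 0,"y": 0,"z": 0,"jaw": 45}
  ]
}}

```text
time_s: 14.83
ee_pos: [0.5911, 0.0422, 0.1903]
orientation: [-3.141, 0.001, 1.217]
contact_force: [0.2, 0.6, 0.7]
grip_width: 0.045
gripper_force: 0.0
```

```bash
cat >> h.py <<'E'
def comps(P,m,mn=15):
    n,l,st,c=cv2.connectedComponentsWithStats(m.astype(np.uint8))
    return [(st[k,4],c[k],P[l==k]) for k in range(1,n) if st[k,4]>=mn]
E
python3 - <<'E'
from h import *
info(); i=grab("wrist"); save(i,"w4.png"); P=cloud(i); L=base_local(P,(.592,.042))
m=(abs(L[...,0])<.059)&(abs(L[...,1])<.079)&(P[...,2]>.066)&(P[...,2]<.1)
for s,c,q in comps(P,m,5): print("tip",s,c.round(1),q.mean(0).round(4),q[:,2].max().round(4))
toprect(P,.034,.044,(.592,.042),.11)
for d in robot.pinpoint("wrist","mould_face"): print("face",d, atz(i,d["centre"],.04).round(4))
for d in robot.pinpoint("wrist","mould_base"): print("base",d, atz(i,d["centre"],0).round(4))
E
```

```text
t 14.83 pos [0.5911, 0.0422, 0.1903] rpy [-179.96, 0.04, 69.72] F [0.2, 0.6, 0.7] w 0.045 gf 0.0
tip 61 [256.6 111.3] [0.6125 0.1011 0.0685] 0.0706
tip 44 [256.8 232.1] [ 0.5714 -0.0107  0.0685] 0.0698
rect [591.9, 44.8, 159.5, 120.3, 69.9] z 0.0392 16498
face {'centre': [254.6, 170.7], 'confidence': 0.75} [[0.589  0.0436 0.04  ]]
base {'centre': [255.6, 159.9], 'confidence': 0.78} [[0.591  0.0464 0.    ]]
```

View pics/w4.png

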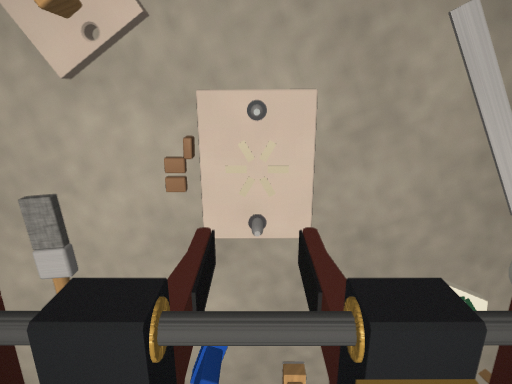

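The picture shows a clean face, pins at (257,111) and (257,225), and the chips on the bench at (180,165). The base centre in the wrist-camera frame is (0.592, 0.045), with its y axis at 69.9°. The cover comes next. I'll measure it with the same wrist geometry so the calibration error cancels.

Request:
{"method": "arm_command", "body": {
  "increments": [
    {"ax": 0,"ay": 0,"az": 0,"x": 0.37,"y": -0.393,"z": 0.04,"jaw": 60},
    {"ax": 0,"ay": 0,"az": 0,"x": 0.37,"y": -0.393,"z": 0.04,"jaw": 60},
    {"ax": 0,"ay": 0,"az": 0,"x": 0.37,"y": -0.393,"z": 0.04,"jaw": 60},
    {"ax": 0,"ay": 0,"az": 0,"x": 0.37,"y": -0.393,"z": 0.04,"jaw": 60},
    {"ax": 0,"ay": 0,"az": 0,"x": 0.37,"y": -0.393,"z": 0.04,"jaw": 60},
    {"ax": 0,"ay": 0,"az": 0,"x": 0.37,"y": -0.393,"z": 0.04,"jaw": 60},
    {"ax": 0,"ay": 0,"az": 0,"x": 0.37,"y": -0.393,"z": 0.04,"jaw": 60},
    {"ax": 0,"ay": 0,"az": 0,"x": 0.37,"y": -0.393,"z": 0.04,"jaw": 60},
    {"ax": 0,"ay": 0,"az": 0,"x": 0.37,"y": -0.393,"z": 0.04,"jaw": 60},
    {"ax": 0,"ay": 0,"az": 0,"x": 0.37,"y": -0.393,"z": 0.04,"jaw": 60}
  ]
}}

```text
time_s: 15.82
ee_pos: [0.4706, 0.2851, 0.171]
orientation: [3.141, -0.0, 1.217]
contact_force: [0.5, 0.0, -0.2]
grip_width: 0.0601
gripper_force: 0.0
```

Request:
{"method": "arm_command", "body": {
  "increments": [
    {"ax": 0,"ay": 0,"az": -0.038,"x": 0,"y": 0,"z": 0,"jaw": 60},
    {"ax": 0,"ay": 0,"az": -0.038,"x": 0,"y": 0,"z": 0,"jaw": 60},
    {"ax": 0,"ay": 0,"az": -0.038,"x": 0,"y": 0,"z": 0,"jaw": 60},
    {"ax": 0,"ay": 0,"az": -0.038,"x": 0,"y": 0,"z": 0,"jaw": 60},
    {"ax": 0,"ay": 0,"az": -0.038,"x": 0,"y": 0,"z": 0,"jaw": 60},
    {"ax": 0,"ay": 0,"az": 0,"x": 0,"y": 0,"z": 0,"jaw": 60},
    {"ax": 0,"ay": 0,"az": 0,"x": 0,"y": 0,"z": 0,"jaw": 60},
    {"ax": 0,"ay": 0,"az": 0,"x": 0,"y": 0,"z": 0,"jaw": 60},
    {"ax": 0,"ay": 0,"az": 0,"x": 0,"y": 0,"z": 0,"jaw": 60}
  ]
}}

```text
time_s: 16.57
ee_pos: [0.4711, 0.2845, 0.1709]
orientation: [3.141, -0.0, 1.812]
contact_force: [0.6, 0.6, 0.6]
grip_width: 0.06
gripper_force: 0.0
```

```bash
python3 - <<'E'
from h import *
info(); i=grab("wrist"); save(i,"w5.png"); P=cloud(i)
toprect(P,.014,.024,(.471,.284),.1); toprect(P,.059,.072,(.471,.284),.06)
# holes: low points inside plate
(x,y)=(.471,.284); L=base_local(P,(x,y),14); m=(abs(L[...,0])<.045)&(abs(L[...,1])<.07)&(P[...,2]<.014)
for s,c,q in comps(P,m,15): print("hole",s,c.round(1),atz(i,[c],.02).round(4))
E
```

```text
t 16.57 pos [0.4711, 0.2845, 0.1709] rpy [179.99, -0.0, 103.83] F [0.6, 0.6, 0.6] w 0.06 gf 0.0
rect [469.3, 285.8, 110.3, 150.8, 14.0] z 0.0191 12403
rect [469.0, 286.9, 22.0, 78.5, 14.2] z 0.064 1980
hole 176 [255.  110.2] [[0.4546 0.3448 0.02  ]]
hole 83 [255.8 222.8] [[0.484  0.2281 0.02  ]]
```

View pics/w5.png

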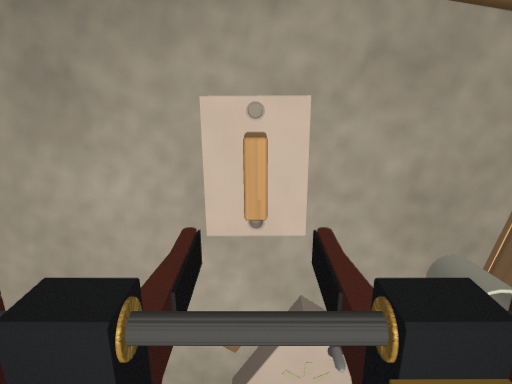

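The cover fills (200–311, 95–236) in the picture with its grip centred at (256,177). It measures (0.4693, 0.2858) with yaw 14.0°. Grasping it next.

Request:
{"method": "arm_command", "body": {
  "increments": [
    {"ax": 0,"ay": 0,"az": -0.001,"x": 0.038,"y": -0.028,"z": 0.4,"jaw": 60},
    {"ax": 0,"ay": 0,"az": 0,"x": 0,"y": 0,"z": 0.5,"jaw": 60},
    {"ax": 0,"ay": 0,"az": 0,"x": 0,"y": 0,"z": 0.5,"jaw": 60},
    {"ax": 0,"ay": 0,"az": 0,"x": 0,"y": 0,"z": 0.5,"jaw": 60},
    {"ax": 0,"ay": 0,"az": 0,"x": 0,"y": 0,"z": 0.4,"jaw": 60},
    {"ax": 0,"ay": 0,"az": 0,"x": 0,"y": 0,"z": 0.25,"jaw": 60},
    {"ax": 0,"ay": 0,"az": 0,"x": 0,"y": 0,"z": 0.15,"jaw": 60},
    {"ax": 0,"ay": 0,"az": 0,"x": 0,"y": 0,"z": 0.1,"jaw": 60},
    {"ax": 0,"ay": 0,"az": 0,"x": 0,"y": 0,"z": 0.05,"jaw": 60},
    {"ax": 0,"ay": 0,"az": 0,"x": 0,"y": 0,"z": 0,"jaw": 60}
  ]
}}

```text
time_s: 17.45
ee_pos: [0.4695, 0.2865, 0.0289]
orientation: [3.141, -0.0, 1.818]
contact_force: [-0.3, -0.2, 0.8]
grip_width: 0.0599
gripper_force: 0.0
```

Request:
{"method": "arm_command", "body": {
  "increments": [
    {"ax": 0,"ay": 0,"az": 0,"x": 0,"y": 0,"z": 0,"jaw": 60},
    {"ax": 0,"ay": 0,"az": 0,"x": 0,"y": 0,"z": 0,"jaw": 60},
    {"ax": 0,"ay": 0,"az": 0,"x": 0,"y": 0,"z": 0,"jaw": 60}
  ]
}}

```text
time_s: 17.7
ee_pos: [0.4696, 0.2866, 0.0293]
orientation: [3.14, -0.0, 1.818]
contact_force: [-0.5, -0.1, -0.3]
grip_width: 0.0598
gripper_force: 0.0
```

Request:
{"method": "arm_command", "body": {
  "increments": [
    {"ax": 0,"ay": 0,"az": 0,"x": 0,"y": 0,"z": 0,"jaw": 10},
    {"ax": 0,"ay": 0,"az": 0,"x": 0,"y": 0,"z": 0,"jaw": 10},
    {"ax": 0,"ay": 0,"az": 0,"x": 0,"y": 0,"z": 0,"jaw": 10},
    {"ax": 0,"ay": 0,"az": 0,"x": 0,"y": 0,"z": 0,"jaw": 10},
    {"ax": 0,"ay": 0,"az": 0,"x": 0,"y": 0,"z": 0,"jaw": 10},
    {"ax": 0,"ay": 0,"az": 0,"x": 0,"y": 0,"z": 0,"jaw": 10},
    {"ax": 0,"ay": 0,"az": 0,"x": 0,"y": 0,"z": 0,"jaw": 10}
  ],
  "squeeze": 45
}}

```text
time_s: 18.28
ee_pos: [0.4692, 0.2863, 0.0283]
orientation: [3.142, 0.0, 1.818]
contact_force: [0.2, 0.2, -0.1]
grip_width: 0.0213
gripper_force: 45.0
```

Request:
{"method": "arm_command", "body": {
  "increments": [
    {"ax": 0,"ay": 0,"az": 0,"x": 0,"y": 0,"z": -0.1,"jaw": 10},
    {"ax": 0,"ay": 0,"az": 0,"x": 0,"y": 0,"z": -0.2,"jaw": 10},
    {"ax": 0,"ay": 0,"az": 0,"x": 0,"y": 0,"z": -0.4,"jaw": 10},
    {"ax": 0,"ay": 0,"az": 0,"x": 0,"y": 0,"z": -0.4,"jaw": 10},
    {"ax": 0,"ay": 0,"az": 0,"x": 0,"y": 0,"z": -0.4,"jaw": 10},
    {"ax": 0,"ay": 0,"az": 0,"x": 0,"y": 0,"z": -0.4,"jaw": 10},
    {"ax": 0,"ay": 0,"az": 0,"x": 0,"y": 0,"z": -0.3,"jaw": 10},
    {"ax": 0,"ay": 0,"az": 0,"x": 0,"y": 0,"z": -0.2,"jaw": 10},
    {"ax": 0,"ay": 0,"az": 0,"x": 0,"y": 0,"z": -0.1,"jaw": 10},
    {"ax": 0,"ay": 0,"az": 0,"x": 0,"y": 0,"z": 0,"jaw": 10}
  ]
}}

```text
time_s: 19.12
ee_pos: [0.4694, 0.2865, 0.1543]
orientation: [3.14, -0.0, 1.818]
contact_force: [0.2, 0.8, -6.2]
grip_width: 0.0218
gripper_force: 45.0
```

```bash
python3 - <<'E'
from h import *
plan([.592,.0455,.15],-20.1)
E
```

```text
t 19.12 pos [0.4694, 0.2865, 0.1543] rpy [179.93, -0.02, 104.18] F [0.2, 0.8, -6.2] w 0.0218 gf 45.0
  rot(norm) [ 0.0004 -0.0002  0.1904] -> shift in current frame/50mm [-5.273  1.197  0.086] in final frame [-3.683  3.959  0.087] q6 0.24
```

Request:
{"method": "arm_command", "body": {
  "increments": [
    {"ax": 0,"ay": 0,"az": 0,"x": -0.527,"y": 0.12,"z": 0,"jaw": 10},
    {"ax": 0,"ay": 0,"az": 0,"x": -0.527,"y": 0.12,"z": 0,"jaw": 10},
    {"ax": 0,"ay": 0,"az": 0,"x": -0.527,"y": 0.12,"z": 0,"jaw": 10},
    {"ax": 0,"ay": 0,"az": 0,"x": -0.527,"y": 0.12,"z": 0,"jaw": 10},
    {"ax": 0,"ay": 0,"az": 0,"x": -0.527,"y": 0.12,"z": 0,"jaw": 10},
    {"ax": 0,"ay": 0,"az": 0,"x": -0.527,"y": 0.12,"z": 0,"jaw": 10},
    {"ax": 0,"ay": 0,"az": 0,"x": -0.527,"y": 0.12,"z": 0,"jaw": 10},
    {"ax": 0,"ay": 0,"az": 0,"x": -0.527,"y": 0.12,"z": 0,"jaw": 10},
    {"ax": 0,"ay": 0,"az": 0,"x": -0.527,"y": 0.12,"z": 0,"jaw": 10},
    {"ax": 0,"ay": 0,"az": 0,"x": -0.527,"y": 0.12,"z": 0,"jaw": 10}
  ]
}}

```text
time_s: 19.95
ee_pos: [0.5915, 0.0442, 0.1512]
orientation: [-3.138, -0.001, 1.818]
contact_force: [0.7, 0.1, -6.8]
grip_width: 0.0218
gripper_force: 45.0
```

Request:
{"method": "arm_command", "body": {
  "increments": [
    {"ax": 0,"ay": 0,"az": 0.032,"x": 0,"y": 0,"z": 0,"jaw": 10},
    {"ax": 0,"ay": 0,"az": 0.032,"x": 0,"y": 0,"z": 0,"jaw": 10},
    {"ax": 0,"ay": 0,"az": 0.032,"x": 0,"y": 0,"z": 0,"jaw": 10},
    {"ax": 0,"ay": 0,"az": 0.032,"x": 0,"y": 0,"z": 0,"jaw": 10},
    {"ax": 0,"ay": 0,"az": 0.032,"x": 0,"y": 0,"z": 0,"jaw": 10},
    {"ax": 0,"ay": 0,"az": 0.0304,"x": 0,"y": 0,"z": 0,"jaw": 10},
    {"ax": 0,"ay": 0,"az": 0,"x": 0,"y": 0,"z": 0,"jaw": 10},
    {"ax": 0,"ay": 0,"az": 0,"x": 0,"y": 0,"z": 0,"jaw": 10},
    {"ax": 0,"ay": 0,"az": 0,"x": 0,"y": 0,"z": 0,"jaw": 10},
    {"ax": 0,"ay": 0,"az": 0,"x": 0,"y": 0,"z": 0,"jaw": 10}
  ]
}}

```text
time_s: 20.78
ee_pos: [0.5916, 0.0455, 0.1527]
orientation: [-3.141, 0.0, 1.222]
contact_force: [0.2, -0.1, -6.1]
grip_width: 0.0215
gripper_force: 45.0
```

```bash
python3 - <<'E'
from h import *
s,M=info(); i=grab("wrist"); save(i,"w6.png"); P=cloud(i); p=np.array(s["ee_pos"])
toprect(P,p[2]-.014,p[2]-.004,p,.12); toprect(P,p[2]+.028,p[2]+.045,p,.08)
plan([.592,.0455,.105],-20.1)
E
```

```text
t 20.78 pos [0.5916, 0.0455, 0.1527] rpy [-179.95, 0.02, 70.01] F [0.2, -0.1, -6.1] w 0.0215 gf 45.0
rect [592.6, 49.7, 140.5, 110.6, 70.0] z 0.1435 23548
rect [592.2, 48.6, 73.6, 39.6, 69.7] z 0.1883 6290
t 20.83 pos [0.5917, 0.0456, 0.153] rpy [-179.97, 0.01, 69.99] F [0.3, 0.3, -6.0] w 0.0213 gf 45.0
  rot(norm) [-0.0002  0.0001  0.0005] -> shift in current frame/50mm [0.001 0.007 0.96 ] in final frame [0.001 0.007 0.96 ] q6 0.37
```

View pics/w6.png

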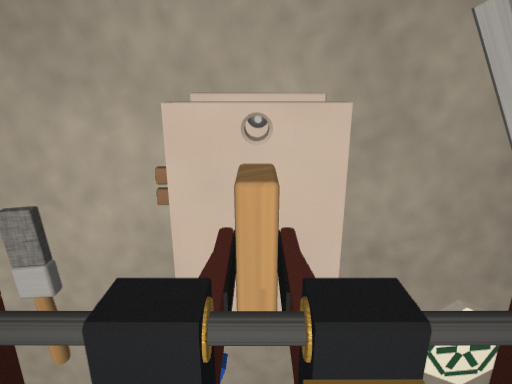

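The picture shows the +y pin tip at (257,120) inside the cover's hole at (257,127), so they're aligned. Lowering under control.

Request:
{"method": "arm_command", "body": {
  "increments": [
    {"ax": 0,"ay": 0,"az": 0,"x": 0,"y": 0,"z": 0.15,"jaw": 10},
    {"ax": 0,"ay": 0,"az": 0,"x": 0,"y": 0,"z": 0.25,"jaw": 10},
    {"ax": 0,"ay": 0,"az": 0,"x": 0,"y": 0,"z": 0.25,"jaw": 10},
    {"ax": 0,"ay": 0,"az": 0,"x": 0,"y": 0,"z": 0.15,"jaw": 10},
    {"ax": 0,"ay": 0,"az": 0,"x": 0,"y": 0,"z": 0.1,"jaw": 10},
    {"ax": 0,"ay": 0,"az": 0,"x": 0,"y": 0,"z": 0.05,"jaw": 10},
    {"ax": 0,"ay": 0,"az": 0,"x": 0,"y": 0,"z": 0,"jaw": 10},
    {"ax": 0,"ay": 0,"az": 0,"x": 0,"y": 0,"z": 0,"jaw": 10},
    {"ax": 0,"ay": 0,"az": 0,"x": 0,"y": 0,"z": 0,"jaw": 10}
  ]
}}

```text
time_s: 21.58
ee_pos: [0.5923, 0.0455, 0.1067]
orientation: [3.14, -0.001, 1.22]
contact_force: [0.1, -0.4, -5.8]
grip_width: 0.0217
gripper_force: 45.0
```

```bash
python3 - <<'E'
from h import *
s,M=info(); i=grab("wrist"); P=cloud(i); p=np.array(s["ee_pos"]); zt=p[2]-.009
L=base_local(P,p[:2],-20.1); m=(abs(L[...,0])<.05)&(L[...,1]>.045)&(L[...,1]<.072)&(P[...,2]<zt-.006)
for a,c,q in comps(P,m,15): 
    print("hole",a,c.round(1),"at plate top",(base_local(atz(i,[c],zt),(.592,.045),-20.1)).round(4))
    t=q[q[:,2]>.06]; print("pin pts in hole",len(t), base_local(t.mean(0),(.592,.045),-20.1).round(4) if len(t) else "", q[:,2].max())
cv2.imwrite("pics/w7.png",cv2.resize(i["color"][60:220,150:370],None,fx=3,fy=3,interpolation=cv2.INTER_CUBIC)[...,::-1])
plan([.592,.0455,.068],-20.1)
E
```

```text
t 21.58 pos [0.5923, 0.0455, 0.1067] rpy [179.92, -0.03, 69.9] F [0.1, -0.4, -5.8] w 0.0217 gf 45.0
hole 474 [256.4 127.4] at plate top [[-0.0005  0.0607]]
pin pts in hole 318 [-0.0002  0.0585] 0.09154987842591691
t 21.63 pos [0.5923, 0.0455, 0.1067] rpy [179.92, -0.03, 69.9] F [-0.7, -0.7, -6.0] w 0.0217 gf 45.0
  rot(norm) [ 0.0004 -0.0002 -0.    ] -> shift in current frame/50mm [-0.003 -0.006  0.775] in final frame [-0.002 -0.005  0.775] q6 0.37
```

Request:
{"method": "arm_command", "body": {
  "increments": [
    {"ax": 0,"ay": 0,"az": 0,"x": 0,"y": 0,"z": 0.05,"jaw": 10},
    {"ax": 0,"ay": 0,"az": 0,"x": 0,"y": 0,"z": 0.05,"jaw": 10},
    {"ax": 0,"ay": 0,"az": 0,"x": 0,"y": 0,"z": 0.05,"jaw": 10},
    {"ax": 0,"ay": 0,"az": 0,"x": 0,"y": 0,"z": 0.05,"jaw": 10},
    {"ax": 0,"ay": 0,"az": 0,"x": 0,"y": 0,"z": 0.05,"jaw": 10},
    {"ax": 0,"ay": 0,"az": 0,"x": 0,"y": 0,"z": 0.05,"jaw": 10},
    {"ax": 0,"ay": 0,"az": 0,"x": 0,"y": 0,"z": 0.04,"jaw": 10},
    {"ax": 0,"ay": 0,"az": 0,"x": 0,"y": 0,"z": 0,"jaw": 10},
    {"ax": 0,"ay": 0,"az": 0,"x": 0,"y": 0,"z": 0,"jaw": 10}
  ]
}}

```text
time_s: 22.38
ee_pos: [0.5917, 0.0455, 0.0886]
orientation: [-3.141, 0.0, 1.22]
contact_force: [-0.3, -0.1, -6.8]
grip_width: 0.0213
gripper_force: 45.0
```

Request:
{"method": "arm_command", "body": {
  "increments": [
    {"ax": 0,"ay": 0,"az": 0,"x": 0,"y": 0,"z": 0.05,"jaw": 10},
    {"ax": 0,"ay": 0,"az": 0,"x": 0,"y": 0,"z": 0.05,"jaw": 10},
    {"ax": 0,"ay": 0,"az": 0,"x": 0,"y": 0,"z": 0.05,"jaw": 10},
    {"ax": 0,"ay": 0,"az": 0,"x": 0,"y": 0,"z": 0.05,"jaw": 10},
    {"ax": 0,"ay": 0,"az": 0,"x": 0,"y": 0,"z": 0.05,"jaw": 10},
    {"ax": 0,"ay": 0,"az": 0,"x": 0,"y": 0,"z": 0.05,"jaw": 10},
    {"ax": 0,"ay": 0,"az": 0,"x": 0,"y": 0,"z": 0.05,"jaw": 10},
    {"ax": 0,"ay": 0,"az": 0,"x": 0,"y": 0,"z": 0,"jaw": 10},
    {"ax": 0,"ay": 0,"az": 0,"x": 0,"y": 0,"z": 0,"jaw": 10}
  ]
}}

```text
time_s: 23.13
ee_pos: [0.5917, 0.0455, 0.0711]
orientation: [-3.141, 0.0, 1.22]
contact_force: [0.6, -0.0, -6.8]
grip_width: 0.0221
gripper_force: 45.0
```

Request:
{"method": "arm_command", "body": {
  "increments": [
    {"ax": 0,"ay": 0,"az": 0,"x": 0,"y": 0,"z": 0.02,"jaw": 10},
    {"ax": 0,"ay": 0,"az": 0,"x": 0,"y": 0,"z": 0.02,"jaw": 10},
    {"ax": 0,"ay": 0,"az": 0,"x": 0,"y": 0,"z": 0.01,"jaw": 10},
    {"ax": 0,"ay": 0,"az": 0,"x": 0,"y": 0,"z": 0,"jaw": 10},
    {"ax": 0,"ay": 0,"az": 0,"x": 0,"y": 0,"z": 0,"jaw": 10},
    {"ax": 0,"ay": 0,"az": 0,"x": 0,"y": 0,"z": 0,"jaw": 10}
  ]
}}

```text
time_s: 23.63
ee_pos: [0.5918, 0.0455, 0.0689]
orientation: [3.142, -0.0, 1.22]
contact_force: [0.5, -0.4, -6.3]
grip_width: 0.0214
gripper_force: 45.0
```

Request:
{"method": "arm_command", "body": {
  "increments": [
    {"ax": 0,"ay": 0,"az": 0,"x": 0,"y": 0,"z": 0.015,"jaw": 10},
    {"ax": 0,"ay": 0,"az": 0,"x": 0,"y": 0,"z": 0.01,"jaw": 10},
    {"ax": 0,"ay": 0,"az": 0,"x": 0,"y": 0,"z": 0,"jaw": 10},
    {"ax": 0,"ay": 0,"az": 0,"x": 0,"y": 0,"z": 0,"jaw": 10},
    {"ax": 0,"ay": 0,"az": 0,"x": 0,"y": 0,"z": 0,"jaw": 10}
  ]
}}

```text
time_s: 24.05
ee_pos: [0.592, 0.0455, 0.0684]
orientation: [3.141, -0.0, 1.22]
contact_force: [-2.4, 0.0, 0.5]
grip_width: 0.0219
gripper_force: 45.0
```

The cover is resting on the face: the weight is off the wrist and the TCP height matches 40 mm. Letting go.

Request:
{"method": "arm_command", "body": {
  "increments": [
    {"ax": 0,"ay": 0,"az": 0,"x": 0,"y": 0,"z": 0,"jaw": 45},
    {"ax": 0,"ay": 0,"az": 0,"x": 0,"y": 0,"z": 0,"jaw": 45},
    {"ax": 0,"ay": 0,"az": 0,"x": 0,"y": 0,"z": 0,"jaw": 45},
    {"ax": 0,"ay": 0,"az": 0,"x": 0,"y": 0,"z": -0.1,"jaw": 45},
    {"ax": 0,"ay": 0,"az": 0,"x": 0,"y": 0,"z": -0.4,"jaw": 45},
    {"ax": 0,"ay": 0,"az": 0,"x": 0,"y": 0,"z": -0.5,"jaw": 45},
    {"ax": 0,"ay": 0,"az": 0,"x": 0,"y": 0,"z": -0.5,"jaw": 45},
    {"ax": 0,"ay": 0,"az": 0,"x": 0,"y": 0,"z": -0.5,"jaw": 45},
    {"ax": 0,"ay": 0,"az": 0,"x": 0,"y": 0,"z": -0.5,"jaw": 45},
    {"ax": 0,"ay": 0,"az": 0,"x": 0,"y": 0,"z": -0.3,"jaw": 45}
  ]
}}

```text
time_s: 24.88
ee_pos: [0.5926, 0.0455, 0.2117]
orientation: [3.137, -0.002, 1.22]
contact_force: [1.2, 0.9, 0.6]
grip_width: 0.045
gripper_force: 0.0
```

Request:
{"method": "arm_command", "body": {
  "increments": [
    {"ax": 0,"ay": 0,"az": 0,"x": 0,"y": 0,"z": 0,"jaw": 45},
    {"ax": 0,"ay": 0,"az": 0,"x": 0,"y": 0,"z": 0,"jaw": 45},
    {"ax": 0,"ay": 0,"az": 0,"x": 0,"y": 0,"z": 0,"jaw": 45}
  ]
}}

```text
time_s: 25.13
ee_pos: [0.5915, 0.0455, 0.2062]
orientation: [-3.14, 0.001, 1.22]
contact_force: [-0.1, -1.1, -1.3]
grip_width: 0.0452
gripper_force: 0.0
```

```bash
python3 - <<'E'
from h import *
info(); i=grab("wrist"); P=cloud(i); toprect(P,.05,.066,(.592,.045),.1); toprect(P,.095,.115,(.592,.045),.08)
L=base_local(P,(.592,.045),-20.1)
q=P[(abs(L[...,0])<.05)&(abs(L[...,1])<.07)&(abs(P[...,2]-.058)<.006)]
A=np.c_[q[:,:2]-q[:,:2].mean(0),np.ones(len(q))]; print("plane slope,z",np.linalg.lstsq(A,q[:,2],rcond=None)[0].round(4))
m=(abs(L[...,0])<.02)&(abs(abs(L[...,1])-.06)<.012)&(P[...,2]>.064)&(P[...,2]<.08)
for a,c,t in comps(P,m,10): print("pin above plate",a,t.mean(0).round(4),t[:,2].max().round(4))
s=grab("scene"); cv2.imwrite("pics/f.png",np.hstack([i["color"],cv2.resize(s["color"][130:290,140:420],(512,384))])[...,::-1][:,:,:]); im=cv2.imread("pics/f.png"); cv2.imwrite("pics/f.png",cv2.resize(im,(800,300)))
E
```

```text
t 25.13 pos [0.5915, 0.0455, 0.2062] rpy [-179.91, 0.03, 69.9] F [-0.1, -1.1, -1.3] w 0.0452 gf 0.0
rect [591.4, 45.2, 150.3, 110.2, 69.9] z 0.0591 12636
rect [591.6, 45.9, 79.1, 21.9, 70.4] z 0.104 2028
plane slope,z [0.0003 0.0002 0.0591]
pin above plate 81 [0.6125 0.1014 0.0674] 0.0705
pin above plate 59 [ 0.5717 -0.0104  0.0674] 0.0701
```

View pics/f.png

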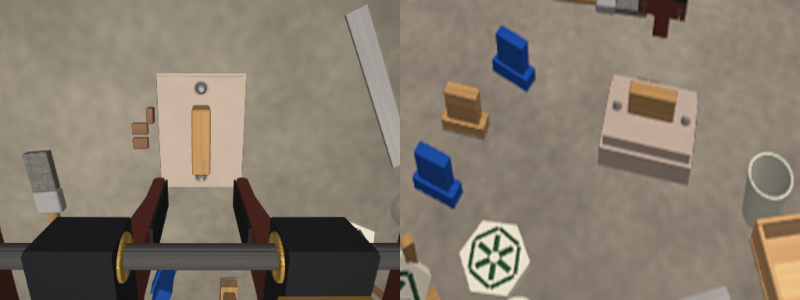

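The cover sits flush (plate top at 0.059, level to 0.0003, pins through both holes at (201,88) and (201,178)). The scraper stands upright at (465,108), the chips are on the bench at (140,130), and the tile and cup are where they were.

```bash
python3 -c "
from plant import robot
print(robot.job_done())"
```

```text
the job is handed in; nothing more can be done
None
```

The job is done and handed in at about 25 s of robot time: the chips were swept off with the wooden scraper, the scraper stands upright clear of the mould, and the cover was lowered over both pins, measured flush and released.

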